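# Flux the joint of a brass blank

## Robot

A 6-joint arm with a two-finger parallel gripper is mounted at the origin on the work surface. World frame = base frame: x ahead of the robot, y to its left, z up, the work surface at z = 0. Lengths are in m, angles in degrees, forces in N, time in s.
With the tool pointing down it reaches from about 0.4 to 0.825 m from the base axis. Payload 7 kg.
Tool frame: the origin (TCP) lies on the centre line of the jaws, within the pads' length; the fingertips stand 19 mm ahead of it and the grasp point (between the pads) is the TCP; z points along the fingers, y is the line along which they close (so a half turn about z gives the same grasp; the last joint's range is limited). The gripper opens to 88 mm and grips with 3 to 60 N. Pads are 19 mm wide; open, the fingers measure 130 mm over their backs; the gripper's body (78 mm by 193 mm) begins 47 mm behind the grasp point.
Start: joints at [-57.577, 20.546, 0.682, 0, -70.136, -16.507], TCP at [0.185, -0.649, 0.246] pointing down, gripper open.
Joint ranges: [-176.03, 176.03], [-82.01, 121.73], [-58.28, 71.71], [-173.87, 95.51], [-174.79, -0.11], [-173.66, 173.66]. Speed limits (degrees/s): [136.94, 136.94, 172.46, 180, 180, 180].

## Interface

Orientations are given as [roll, pitch, yaw] about the fixed x, y, z axes, in that order (R = Rz(yaw) Ry(pitch) Rx(roll)).
In Python, from plant import ctrl gives the robot as it stands.
- The arm moves only by the tool move_arm, never from a script. Its argument "motion" is a list of rows, each a list of 3 entries, a list of its own where there are three numbers: the shift along the tool's x, y, z in mm, then the turn, a rotation vector about the tool's x, y, z in degrees, then the closure, from 0 (fully open) to 1 (shut). A call has 1 to 10 rows; each row is the pose to reach, as a shift and turn from the pose commanded when the call began, along the tool's axes at that moment; what a row does not reach only later rows make up. A row lasts 1/12 s, in which the tool goes at most 41.7 mm and 7.16 degrees, less where a joint would pass 70% of its speed; a pose out of reach is approached as far as the arm can. A call with a gripper value outside its range is refused whole. The fingers move at their own pace and stop on an object; the grip force is fixed at half the most. Time passes only in rows, so rows that repeat a pose let the fingers close. It gives the time, the measured TCP pose, the force, the opening and the grip force at its end, in the units of the state.
- ctrl.get_obs(): the state, without advancing time (a new reading comes with each control period).
- ctrl.snapshot(name): name is "scene" or "top"; returns a dict with "color" (400x640x3 uint8, blue, green, red), "camera_matrix" (3x3 intrinsics, pixels), "cam_to_world" (4x4, takes a point from camera to world coordinates). Camera axes: x right, y up, looking along -z (the intrinsics and any distortion apply to the point x, -y, -z); pixel columns grow to the right and rows downward; lengths in m; the calibration is good to about 2 mm. A picture is of the moment at which its call begins. There is no depth.
- ctrl.close_job(): hands the job in; it is judged then, once.
The state is a dict: "clock": time; "joint_pos": joint angles; "qvel": joint speeds; "tau": joint torques, N m; "tool_pos": TCP position; "orientation": TCP orientation; "force": force on the tool from outside, world axes, zero at the start; "moment": the same for the moment, N m; "opening": finger opening in m; "gripper_force": force on a finger pad.
Only numpy, scipy, OpenCV 4.12 (cv2) and the standard library are available. Lean on these libraries where they do the work, as an engineer would, in place of code of your own. Each camera call takes 0.05 s, during which the arm holds its last target. There are 200 camera calls.

## Task

Flux the joint of the T-shaped brass blank: take the slender brush from its forked rest, dip its bristles into the low wide pot, well over halfway down, and then dab them gently on the middle of the seam where the blank's leg meets its cross bar, keeping them there for about half a second. Then hang the brush back upright in the fork by its collar and let go. Leave the pot, the blank and everything else on the bench where they are.

Things in the scene. Friction and masses are not known exactly. Their poses are not given: they have to be found in the camera images.
- brush: Slender round flux brush, 176 mm long, 70 g, hanging upright, bristles down. Origin on its axis at the bristles' free end, z up the brush. Bristles radius 5 to 7 mm (z 0 to 24 mm), metal ferrule radius 7.8 mm (z 24 to 60), wooden handle 12 to 15 mm thick up to z = 176, round collar 36 mm wide, 7 mm thick, its underside at z = 95.
- brush_tip (a point): Free end of the bristles, on the axis. The bristles yield: pressed, they spring up to 12 mm back into the ferrule, at about 0.25 N per mm, and this point with them.
- brush_collar (a point): Centre of the underside of the brush's collar, 95 mm above the brush's origin; it sits on the fork.
- brush_grip (a point): Where to grip the handle, above the collar: on the axis, 140 mm above the brush's origin; the handle is 14 mm thick there and ends 36 mm higher.
- rest: Fixed brush rest: dark wooden foot (90 x 80 x 8 mm) and post with a level two-pronged steel fork, top at 115 mm. Origin on the table under the brush's hanging place. The slot is 22 mm wide, open to the rest's -x side, where the prongs end 24 mm from the origin; the post closes it at +38 mm. Prongs 15 mm wide, 9 mm thick. Below its collar the brush fits through the slot.
- rest_seat (a point): Centre of the hanging place, level with the fork's top, 115 mm above the table; brush_collar lies here while the brush hangs by its collar, its tip 20 mm above the table. Axes as the rest's.
- pot: Flux pot: low, wide, open white ceramic pot, 74 mm across the rim, 55 mm high, wall 5 mm, 280 g, loose. Origin at the centre of its underside.
- pot_rim (a point): Centre of the pot's mouth, level with the rim.
- pot_in (a point): Centre of the pot's inner floor.
- slab: Fixed grey soldering slab, 200 x 170 mm, 25 mm high, with small white chips of brick (up to 16 mm high) at two diagonal corners; origin at the centre of its underside.
- blank: Loose T-shaped brass blank lying flat on the slab, 6 mm thick, 150 g: a cross bar 110 x 18 mm (along y, x from 0 to 18 mm) and a leg 65 x 18 mm (along -x). Origin at the underside of the middle of the seam between leg and cross bar; the seam is a dark line 18 mm long along y.
- blank_seam (a point): Middle of that seam, on the blank's top face (about 31 mm above the table).
- tall_jar: Bystander: narrow tall open glass jar, 48 mm wide, 85 mm high; origin at the centre of its underside.
- mandrel: Bystander: steel cone on a round foot, 52 mm wide, 100 mm high; origin at the centre of its underside.
- lid_jar_a: Bystander: closed glass jar, 54 mm wide, 62 mm high; origin at the centre of its underside.
- lid_jar_b: Bystander: the other closed glass jar, the same as lid_jar_a.
- tweezers: Bystander: steel tweezers lying flat, 150 mm long along its x axis, 6 mm high.
- bench_brush: Bystander: short wide hand brush lying flat, wooden block and black bristles, 128 x 50 x 26 mm.
Things that resemble listed ones, but are neither listed nor needed, are in the scene too. What is shaped like the brush but turquoise is not meant.

How it is judged (in metres and radians):
On the way, in this order (a step that is already met when the one before it is completed fails the run):
1. the held brush's tip is inside the pot, below half its depth (horizontal distance between brush_tip and pot_in below 0.028 m and z of brush_tip in the frame of pot below 0.028 m and contact force between the fingers and brush above 0.5 N), for 0.15 s.
2. the held brush's bristles press on the blank within 12 mm of the middle of the seam (horizontal distance between brush_tip and blank_seam below 0.012 m and contact force between brush and blank above 0.2 N and contact force between the fingers and brush above 0.5 N), for 0.25 s.
At the end, for the whole second after the job is handed in: The brush hangs at rest in the fork: the centre of its collar's underside within 12 mm sideways and 4 mm in height of the hanging place, the brush within 0.12 rad of upright. The pot stands upright within 20 mm, and the blank lies within 15 mm, of where it was (horizontal distance between brush_collar and rest_seat below 0.012 m and z of brush_collar in the frame of rest_seat between -0.004 and 0.004 m and angle between brush's own z axis and vertical below 0.12 rad and linear speed of brush below 0.03 m/s and distance of pot from where it was at the start of the episode below 0.02 m and angle between pot's own z axis and vertical below 0.1 rad and distance of blank from where it was at the start of the episode below 0.015 m); the robot touches nothing.
It fails at once if the pot is shifted by more than 20 mm or tipped (distance of pot from where it was at the start of the episode above 0.02 m or angle between pot's own z axis and vertical above 0.2 rad).
It fails at once if the blank is pushed more than 15 mm from its place (distance of blank from where it was at the start of the episode above 0.015 m).
It fails at once if the brush is pressed on the blank with more than 10 N (contact force between brush and blank above 10 N).
It fails at once if another thing on the bench is moved by more than 25 mm (distance of any of tall_jar, mandrel, lid_jar_a, lid_jar_b, tweezers, bench_brush from where it was at the start of the episode above 0.025 m).
It also fails if it takes over 67 s, if anything falls off the work surface, if the arm or the gripper's body presses on something with over 40 N, if the wrist force passes 120 N, or if a joint passes its speed limit or range.

## Working session

There is one attempt and no reset: what is moved stays moved. The work goes in short steps, Python scripts to look and compute and a tool call to move; the robot and the scene stay as the last step left them, time stands still between calls to the robot, and variables do not carry over. Pictures are saved under pics/ and viewed, at most 10 in all, crops included, and the job is handed in when it is done.

Besides the shell and the picture viewer there is one more tool, called after ">>>" by a JSON object that holds its "name" and its "arguments". move_arm: Moves the arm, as the interface text tells. Its arguments: {"type":"object","properties":{"motion":{"type":"array"}},"required":["motion"]}

```bash
mkdir -p pics; cat > h.py <<'E'
import numpy as np, cv2, pickle
from plant import ctrl
def snap(n,f):
    s=ctrl.snapshot(n); cv2.imwrite(f'pics/{f}.png',s['color']); pickle.dump(s,open(f'{f}.pkl','wb')); return s
def ray(s,u,v):
    K=np.array(s['camera_matrix']);T=np.array(s['cam_to_world'])
    d=np.linalg.inv(K)@[u,v,1]; d=T[:3,:3]@(d*[1,-1,-1]); return T[:3,3],d
def at(s,u,v,z):
    o,d=ray(s,u,v); return o+d*(z-o[2])/d[2]
def proj(s,p):
    K=np.array(s['camera_matrix']);T=np.array(s['cam_to_world'])
    c=T[:3,:3].T@(np.array(p)-T[:3,3]); q=K@(c*[1,-1,-1]); return q[:2]/q[2]
def load(f): return pickle.load(open(f'{f}.pkl','rb'))
E
python3 - <<'E'
from h import *
for n in('scene','top'):
    s=snap(n,n+'0'); print({k:(np.array(v).round(3).tolist() if k!='color' else 0) for k,v in s.items()})
print(ctrl.get_obs())
E
```

```text
{'color': 0, 'camera_matrix': [[434.956, 0.0, 326.58], [0.0, 434.956, 205.414], [0.0, 0.0, 1.0]], 'cam_to_world': [[-0.837, -0.459, 0.297, 0.831], [0.547, -0.715, 0.437, 0.383], [0.012, 0.528, 0.849, 0.893], [0.0, 0.0, 0.0, 1.0]]}
{'color': 0, 'camera_matrix': [[483.243, 0.0, 317.561], [0.0, 483.243, 199.506], [0.0, 0.0, 1.0]], 'cam_to_world': [[0.102, 0.975, -0.199, 0.359], [-0.995, 0.1, -0.02, -0.02], [0.0, 0.2, 0.98, 1.218], [0.0, 0.0, 0.0, 1.0]]}
{'clock': 0.1, 'joint_pos': array([-5.75758362e+01,  2.05872149e+01,  6.39994143e-01, -1.83540664e-02,
       -7.01375102e+01, -1.65074600e+01]), 'qvel': array([-0.03203676, -0.04181305,  0.22842837,  0.08752967, -0.06826244,
       -0.10407362]), 'tau': array([-1.47923969e-03, -5.84165239e+01,  2.93748808e+01,  7.01557472e+00,
        1.00962940e-02, -5.47640457e-05]), 'tool_pos': array([ 0.18498369, -0.64872815,  0.24472312]), 'orientation': array([ 1.79913858e+02, -7.53388756e-03, -1.64089539e+02]), 'force': array([ 0.03093409,  0.47021699, -0.25937256]), 'moment': array([-0.04192978,  0.04349819, -0.0090702 ]), 'gripper_force': 0.0, 'opening': 0.08756783916915674}
```

View pics/scene0.png

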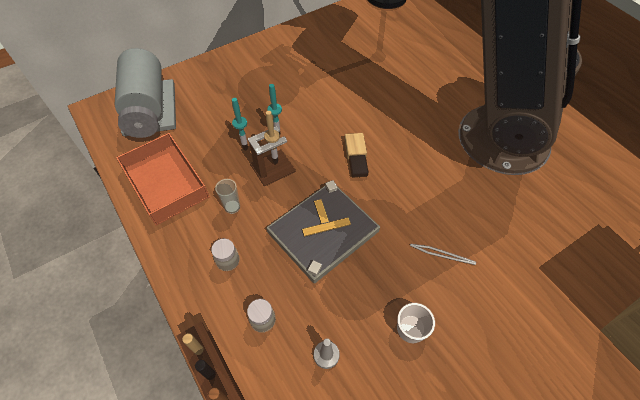

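View pics/top0.png

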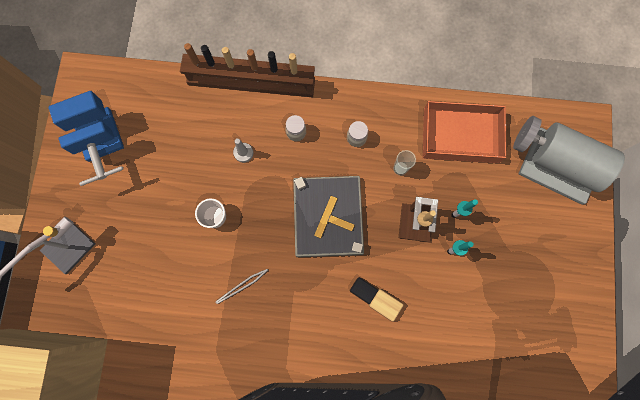

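The top view shows the pot at (210,213), the blank seam near (332,217) and the rest at (425,215). There are three upright brush shapes: a tan one at top (426,218) / scene (270,125), and turquoise ones at top (465,208) and (461,248). The tan one hangs in the fork, so it is the brush meant. I'll confirm it in enlarged crops.

```bash
python3 - <<'E'
from h import *
a=load('scene0')['color'][75:185,215:315]; b=load('top0')['color'][185:265,385:485]
A=cv2.resize(a,None,fx=4,fy=4,interpolation=cv2.INTER_CUBIC);B=cv2.resize(b,None,fx=4,fy=4,interpolation=cv2.INTER_CUBIC)
B=cv2.copyMakeBorder(B,0,120,0,0,cv2.BORDER_CONSTANT)
cv2.imwrite('pics/c1.png',np.hstack([A,B]))
t=load('top0')['color']
A=cv2.resize(t[170:265,290:370],None,fx=5,fy=5,interpolation=cv2.INTER_CUBIC);B=cv2.resize(t[190:240,185:235],None,fx=8,fy=8,interpolation=cv2.INTER_CUBIC)
B=cv2.copyMakeBorder(B,0,75,0,0,cv2.BORDER_CONSTANT)
cv2.imwrite('pics/c2.png',np.hstack([A,B]))
E
```

```text
(no output)
```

View pics/c1.png

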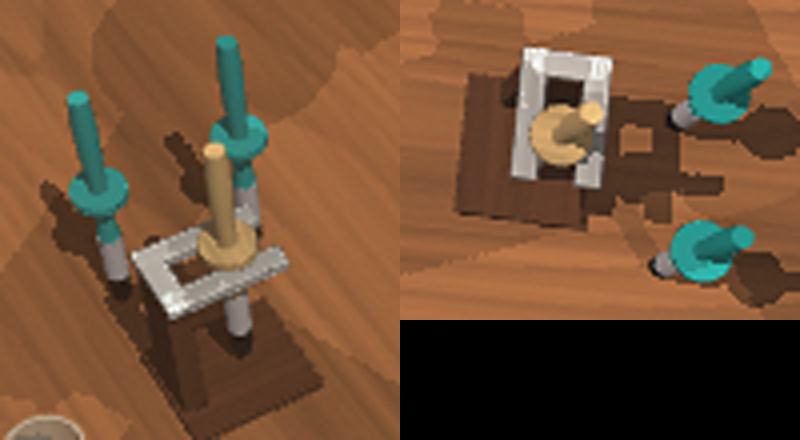

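View pics/c2.png

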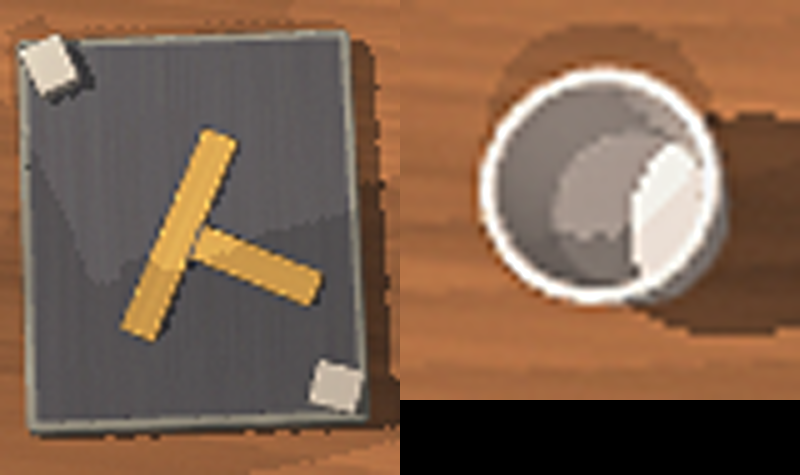

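The tan brush is confirmed: it hangs in the steel fork, which opens toward image-bottom in the top view, and the turquoise ones stand free. Measurements:
- **Brush:** handle top at top (433,213.2) / scene (268.5,112.5). Collar at top (425.5,218.8) / scene (271.8,135.8).
- **Seam:** top (329.2,218.4).
- **Pot rim:** top (210.1,213.2).

```bash
python3 - <<'E'
from h import *
t=load('top0');s=load('scene0')
P=lambda *a:np.array(a).round(4).tolist() if 0 else (print(a[0],np.round(a[1],4)))
P('handle top t',at(t,433,213.2,.196));P('handle s',at(s,268.5,112.5,.196))
P('collar t',at(t,425.5,218.8,.122));P('collar s',at(s,271.8,135.8,.122))
P('seam t',at(t,329.2,218.4,.031))
P('pot t',at(t,210.1,213.2,.055)); P('pot s',at(s,416,321,.055))
f=lambda x,y:((x-400)/4+385,y/4+185)
g=lambda x,y:(x/4+215,y/4+75)
for q in [(527,48),(611,58),(601,188),(512,178)]: P('fork t',at(t,*f(*q),.115))
for q in [(133,256),(177,318),(288,262),(238,208)]: P('fork s',at(s,*g(*q),.115))
h=lambda x,y:(x/5+290,y/5+170)
for q in [(220,141),(139,330),(312,287)]: P('blank t',at(t,*h(*q),.031))
o=at(t,329.2,218.4,.031); print('seam in scene px',proj(s,o),'pot',proj(s,at(t,210.1,213.2,.055)))
for n,q,z in [('tall',(404,160),.085),('lida',(295,124),.062),('lidb',(358,130),.062),('mandrel',(240,144),.1),('turq1',(471,202),.15),('turq2',(468,244),.15)]: P(n,at(t,*q,z))
c=s['color'][180:280,260:385]; A=cv2.resize(c,None,fx=4,fy=4,interpolation=cv2.INTER_CUBIC)
B=cv2.resize(s['color'][295:350,385:445],None,fx=5,fy=5,interpolation=cv2.INTER_CUBIC);B=cv2.copyMakeBorder(B,0,125,0,0,cv2.BORDER_CONSTANT)
cv2.imwrite('pics/c3.png',np.hstack([A,B]))
E
```

```text
handle top t [ 0.5622 -0.2485  0.196 ]
handle s [ 0.5639 -0.242   0.196 ]
collar t [ 0.5621 -0.2486  0.122 ]
collar s [ 0.5647 -0.2403  0.122 ]
seam t [ 0.5554 -0.0292  0.031 ]
pot t [0.5345 0.2615 0.055 ]
pot s [0.5366 0.2692 0.055 ]
fork t [ 0.6127 -0.2268  0.115 ]
fork t [ 0.6118 -0.2758  0.115 ]
fork t [ 0.535  -0.2741  0.115 ]
fork t [ 0.5355 -0.2229  0.115 ]
fork s [ 0.613  -0.2668  0.115 ]
fork s [ 0.6134 -0.2128  0.115 ]
fork s [ 0.5396 -0.2146  0.115 ]
fork s [ 0.5436 -0.2663  0.115 ]
blank t [ 0.6077 -0.0362  0.031 ]
blank t [ 0.5088 -0.0055  0.031 ]
blank t [ 0.5389 -0.0886  0.031 ]
seam in scene px [324.53050874 220.12894663] pot [414.33680531 317.20587704]
tall [ 0.7084 -0.1959  0.085 ]
lida [0.7814 0.0803 0.062 ]
lidb [ 0.7818 -0.0791  0.062 ]
mandrel [0.7033 0.2036 0.1   ]
turq1 [ 0.6057 -0.3425  0.15  ]
turq2 [ 0.51   -0.3396  0.15  ]
```

View pics/c3.png

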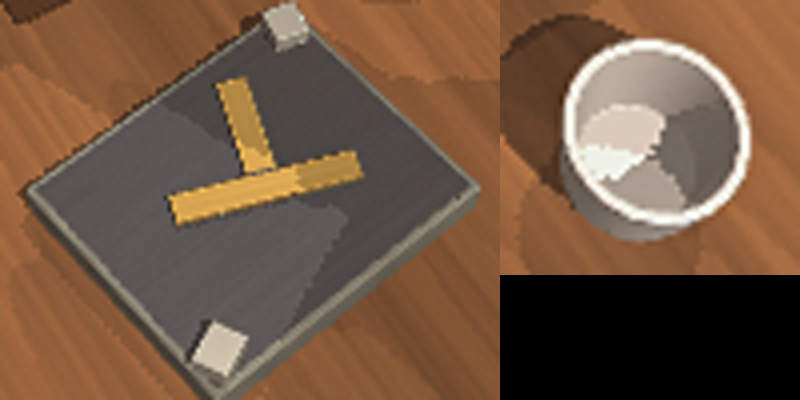

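Scene crop: seam at about (325.5,221), pot rim centre (416.4,321.6), which agrees with the top view except for a steady offset of about 8 mm in y between the cameras. I'll use the gripper's known pose in view to settle which is right.

```bash
cat >> h.py <<'E'
from scipy.spatial.transform import Rotation as R
def go(x,y,z,yaw=-90):
    o=ctrl.get_obs(); A=R.from_euler('xyz',o['orientation'],degrees=True); B=R.from_euler('xyz',[180,0,yaw],degrees=True)
    print('shift mm',(A.inv().apply(np.array([x,y,z])-o['tool_pos'])*1000).round(1),'turn',(A.inv()*B).as_rotvec(degrees=True).round(2),'dist',np.linalg.norm(np.array([x,y,z])-o['tool_pos']))
E
python3 - <<'E'
from h import *
go(.185,-.649,.36,-164.09); go(.50,-.15,.36)
E
```

```text
shift mm [ 1.000e-01 -1.000e-01 -1.153e+02] turn [ 0.09 -0.01  0.  ] dist 0.11527720328148638
shift mm [-439.7  393.4 -114.7] turn [ 8.000e-02  5.000e-02 -7.409e+01] dist 0.6010439295859565
```

>>> {"name": "move_arm", "arguments": {"motion": [[[0, 0, -38], [0, 0, 0], 0], [[0, 0, -76], [0, 0, 0], 0], [[0, 0, -114], [0, 0, -5], 0], [[-29, 26, -114], [0, 0, -12], 0], [[-58, 52, -114], [0, 0, -18], 0], [[-87, 78, -114], [0, 0, -24], 0], [[-116, 104, -114], [0, 0, -30], 0], [[-145, 130, -114], [0, 0, -36], 0], [[-174, 156, -114], [0, 0, -42], 0], [[-203, 182, -114], [0, 0, -48], 0]]}}

```text
clock: 0.93
tool_pos: [0.3308, -0.4166, 0.3593]
orientation: [180.0, 0.0, -115.8]
force: [0.4, -0.4, 0.6]
opening: 0.0874
gripper_force: 0.0
```

```bash
python3 - <<'E'
from h import *
go(.50,-.15,.36)
E
```

```text
shift mm [-313.7  -36.3   -0.6] turn [ 1.00e-02  2.00e-02 -2.58e+01] dist 0.31576706819594935
```

>>> {"name": "move_arm", "arguments": {"motion": [[[-39, -5, 0], [0, 0, -5], 0], [[-78, -9, 0], [0, 0, -10], 0], [[-117, -14, 0], [0, 0, -15], 0], [[-156, -18, 0], [0, 0, -20], 0], [[-195, -22, 0], [0, 0, -25.8], 0], [[-234, -27, 0], [0, 0, -25.8], 0], [[-273, -32, 0], [0, 0, -25.8], 0], [[-290, -36, 35], [0, 0, -25.8], 0], [[-300, -36, 75], [0, 0, -25.8], 0], [[-300, -36, 110], [0, 0, -25.8], 0]]}}

```text
clock: 1.77
tool_pos: [0.4952, -0.1626, 0.2476]
orientation: [-180.0, 0.0, -90.2]
force: [0.3, 0.5, -0.9]
opening: 0.0874
gripper_force: 0.0
```

```bash
python3 - <<'E'
from h import *
ims=[]
for n in('scene','top'): 
    s=snap(n,n+'1')
s=load('scene1');t=load('top1');o=ctrl.get_obs();print(o['tool_pos'],o['orientation'])
T=o['tool_pos'];A=R.from_euler('xyz',o['orientation'],degrees=True)
out=[]
for f in(s,t):
    c=proj(f,T+A.apply([0,0,.019])); x,y=(c-[50,50]).astype(int); x=max(x,0);y=max(y,0)
    im=cv2.resize(f['color'][y:y+100,x:x+100],(400,400),interpolation=cv2.INTER_CUBIC)
    print('crop origin',x,y)
    for sy in(-1,1):
      for sx in (-1,1):
        q=proj(f,T+A.apply([sx*.0095,sy*o['opening']/2,.019])); print(q.round(1)); cv2.circle(im,tuple(int(v) for v in ((q-[x,y]+.5)*4)),2,(0,0,255),-1)
    out.append(im)
cv2.imwrite('pics/c4.png',np.hstack(out))
E
```

```text
[ 0.49120269 -0.16364113  0.24385522] [ 1.79380489e+02  7.90149845e-02 -9.02610335e+01]
crop origin 266 62
[300.4 123.7]
[295.7 117.8]
[336.2 106.7]
[331.2 101.2]
crop origin 343 190
[390.3 219.1]
[399.4 220.1]
[387.  261.2]
[396.3 262.2]
```

View pics/c4.png

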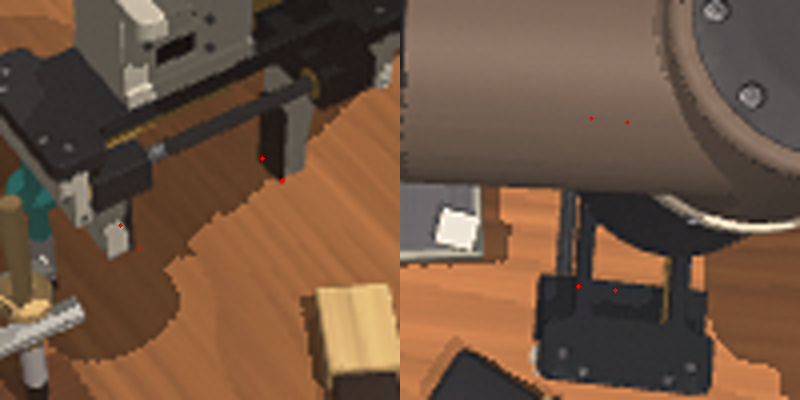

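Fingertips in the scene crop fall within about 1 px of the prediction, with the arm still settling, so the scene camera agrees with the robot. In the top view the gripper body block spans columns 377–421 (centre 399). I'll check that against its projection.

```bash
python3 - <<'E'
from h import *
t=load('top1');s=load('scene1')
for x in(.38,.41):
  for z in (.29,.33,.37): print(x,z,proj(t,[x,-.1636,z]),[proj(t,[x,-.1636+d,z])[0].round(1) for d in(.039,-.039)])
# base check in scene
print(proj(s,[0,0,0]),proj(s,[0,0,.1]))
g=lambda x,y:(x/4+260,y/4+180)
for q in [(27,188),(268,25),(478,190),(220,400)]: print('slab s',at(s,*g(*q),.025))
h=lambda x,y:(x/5+290,y/5+170)
for q in [(345,33),(22,45),(32,428),(368,412)]: print('slab t',at(t,*h(*q),.025))
print('seam s',at(s,325.4,221.3,.031),'pot s',at(s,416.3,321.6,.055))
o=ctrl.get_obs();print(o['tool_pos'])
go(.5635,-.242,.27)
E
```

```text
0.38 0.29 [394.40231104 294.83175255] [np.float64(373.8), np.float64(415.1)]
0.38 0.33 [397.86673683 294.67966853] [np.float64(376.3), np.float64(419.5)]
0.38 0.37 [401.65747398 294.51325984] [np.float64(379.1), np.float64(424.3)]
0.41 0.29 [395.5173268 278.7940147] [np.float64(375.0), np.float64(416.1)]
0.41 0.33 [399.00797229 277.92655716] [np.float64(377.6), np.float64(420.5)]
0.41 0.37 [402.8250555  276.97797683] [np.float64(380.4), np.float64(425.3)]
[503.19648634 137.16240432] [517.46644859 110.71002064]
slab s [ 0.67389451 -0.08805459  0.025     ]
slab s [ 0.4971242  -0.10804362  0.025     ]
slab s [0.4586084  0.05196474 0.025     ]
slab s [0.65031859 0.07986687 0.025     ]
slab t [ 0.67137732 -0.09422391  0.025     ]
slab t [0.64832255 0.06858289 0.025     ]
slab t [0.45591592 0.04200423 0.025     ]
slab t [ 0.48065629 -0.12188525  0.025     ]
seam s [ 0.55545744 -0.02557589  0.031     ] pot s [0.5368563  0.27040155 0.055     ]
[ 0.49120269 -0.16364113  0.24385522]
shift mm [ 78.  -72.4 -27. ] turn [ 0.62  0.08 -0.26] dist 0.10977505908885186
```

>>> {"name": "move_arm", "arguments": {"motion": [[[20, -18, 0], [0, 0, 0], 0], [[40, -36, 0], [0, 0, 0], 0], [[60, -54, 0], [0, 0, 0], 0], [[81, -72, 0], [0, 0, 0], 0], [[81, -72, 0], [0, 0, 0], 0], [[81, -72, 0], [0, 0, 0], 0], [[81, -72, 0], [0, 0, 0], 0]]}}

```text
clock: 2.45
tool_pos: [0.5662, -0.2467, 0.2509]
orientation: [-180.0, -0.0, -90.3]
force: [-0.7, 0.8, -0.5]
opening: 0.0878
gripper_force: 0.0
```

```bash
python3 - <<'E'
from h import *
print(ctrl.get_obs()['force'],ctrl.get_obs()['orientation'],ctrl.get_obs()['qvel'])
go(.5635,-.245,.16)
E
```

```text
[-0.65563796  0.75791881 -0.51779176] [-1.79951586e+02 -2.01606513e-02 -9.03404630e+01] [ 0.89356848 -0.93928862 -1.27626599 -0.20868405  0.46549048 -0.01470071]
shift mm [-1.8  2.8 90.9] turn [-0.05 -0.02 -0.34] dist 0.09098153951925042
```

>>> {"name": "move_arm", "arguments": {"motion": [[[-2, 3, 23], [0, 0, 0], 0], [[-2, 3, 46], [0, 0, 0], 0], [[-2, 3, 69], [0, 0, 0], 0], [[-2, 3, 91], [0, 0, 0], 0], [[-2, 3, 91], [0, 0, 0], 0], [[-2, 3, 91], [0, 0, 0], 0], [[-2, 3, 91], [0, 0, 0], 0], [[-2, 3, 91], [0, 0, 0], 0.4], [[-2, 3, 91], [0, 0, 0], 0.7], [[-2, 3, 91], [0, 0, 0], 0.7]]}}

```text
clock: 3.28
tool_pos: [0.5637, -0.2442, 0.1598]
orientation: [-179.9, -0.0, -90.3]
force: [0.6, 0.7, 0.8]
opening: 0.0732
gripper_force: 0.0
```

>>> {"name": "move_arm", "arguments": {"motion": [[[0, 0, 0], [0, 0, 0], 0.7], [[0, 0, 0], [0, 0, 0], 0.75], [[0, 0, 0], [0, 0, 0], 0.8], [[0, 0, 0], [0, 0, 0], 0.85], [[0, 0, 0], [0, 0, 0], 0.9], [[0, 0, 0], [0, 0, 0], 0.95], [[0, 0, 0], [0, 0, 0], 1], [[0, 0, 0], [0, 0, 0], 1], [[0, 0, 0], [0, 0, 0], 1], [[0, 0, 0], [0, 0, 0], 1]]}}

```text
clock: 4.12
tool_pos: [0.5632, -0.2441, 0.1585]
orientation: [180.0, 0.0, -90.3]
force: [0.1, 0.3, -1.0]
opening: 0.0138
gripper_force: 30.0
```

```bash
python3 - <<'E'
from h import *
o=ctrl.get_obs();print(o['tool_pos'],o['orientation'],o['force'])
E
```

```text
[ 0.56319742 -0.2441114   0.1585039 ] [ 1.79994218e+02  4.58256793e-03 -9.02874785e+01] [ 0.05586659  0.32671223 -1.03138113]
```

>>> {"name": "move_arm", "arguments": {"motion": [[[0, 0, -7], [0, 0, 0], 1], [[0, 0, -20], [0, 0, 0], 1], [[0, 0, -35], [0, 0, 0], 1], [[0, 0, -50], [0, 0, 0], 1], [[0, 0, -65], [0, 0, 0], 1], [[0, 0, -80], [0, 0, 0], 1], [[0, 0, -95], [0, 0, 0], 1], [[0, 0, -110], [0, 0, 0], 1], [[0, 0, -125], [0, 0, 0], 1], [[0, 0, -130], [0, 0, 0], 1]]}}

```text
clock: 4.95
tool_pos: [0.564, -0.2445, 0.2916]
orientation: [-179.8, -0.1, -90.3]
force: [0.2, 0.7, -0.2]
opening: 0.0138
gripper_force: 30.0
```

```bash
python3 - <<'E'
from h import *
o=ctrl.get_obs();print(o['tool_pos'],o['orientation'],o['force'],o['opening'])
go(.56,-.028,.29);go(.5355,.266,.29)
E
```

```text
[ 0.56398457 -0.24448411  0.29161813] [-1.79798465e+02 -6.40321609e-02 -9.02679587e+01] [ 0.15615192  0.6661017  -0.1581899 ] 0.0138245385230991
shift mm [-216.5    5.     1.4] turn [-0.2  -0.06 -0.27] dist 0.21652682623668498
shift mm [-510.3   30.9    0.9] turn [-0.2  -0.06 -0.27] dist 0.5112807634533016
```

Held. Now carry it over the pot, stopping a little above.

>>> {"name": "move_arm", "arguments": {"motion": [[[-20, 1, 0], [0, 0, 0], 1], [[-45, 3, 0], [0, 0, 0], 1], [[-75, 5, 0], [0, 0, 0], 1], [[-105, 7, 0], [0, 0, 0], 1], [[-135, 9, 0], [0, 0, 0], 1], [[-165, 11, 0], [0, 0, 0], 1], [[-195, 13, 0], [0, 0, 0], 1], [[-225, 15, 0], [0, 0, 0], 1], [[-250, 17, 0], [0, 0, 0], 1], [[-270, 18, 0], [0, 0, 0], 1]]}}

```text
clock: 5.78
tool_pos: [0.546, 0.0278, 0.2884]
orientation: [180.0, 0.0, -90.2]
force: [0.4, -0.6, -0.7]
opening: 0.014
gripper_force: 30.0
```

>>> {"name": "move_arm", "arguments": {"motion": [[[-25, 1, 0], [0, 0, 0], 1], [[-55, 3, 0], [0, 0, 0], 1], [[-85, 5, 0], [0, 0, 0], 1], [[-115, 7, 0], [0, 0, 0], 1], [[-145, 8, 0], [0, 0, 0], 1], [[-175, 10, 0], [0, 0, 0], 1], [[-205, 12, 0], [0, 0, 0], 1], [[-225, 13, 15], [0, 0, 0], 1], [[-240, 13, 35], [0, 0, 0], 1], [[-240, 13, 55], [0, 0, 0], 1]]}}

```text
clock: 6.62
tool_pos: [0.5347, 0.2689, 0.2328]
orientation: [-180.0, 0.1, -90.2]
force: [-0.0, -0.9, -1.0]
opening: 0.0137
gripper_force: 30.0
```

>>> {"name": "move_arm", "arguments": {"motion": [[[0, 0, 0], [0, 0, 0], 1], [[0, 0, 0], [0, 0, 0], 1], [[0, 0, 0], [0, 0, 0], 1]]}}

```text
clock: 6.87
tool_pos: [0.5353, 0.2658, 0.2347]
orientation: [-179.9, 0.0, -90.3]
force: [-0.4, -0.4, 0.2]
opening: 0.0139
gripper_force: 30.0
```

```bash
python3 - <<'E'
from h import *
s=snap('scene','scene2');t=snap('top','top2')
o=ctrl.get_obs();print(o['tool_pos'],o['orientation'],o['opening'])
T=o['tool_pos']
for f in(s,t): print('pred tip',proj(f,T-[0,0,.14]),'collar',proj(f,T-[0,0,.04]))
A=cv2.resize(s['color'][240:350,365:465],None,fx=4,fy=4,interpolation=cv2.INTER_CUBIC);B=cv2.resize(t['color'][175:285,170:270],None,fx=4,fy=4,interpolation=cv2.INTER_CUBIC)
cv2.imwrite('pics/c5.png',np.hstack([A,B]))
go(.5355,.266,.23)
E
```

```text
[0.53546921 0.26590268 0.23522687] [-1.79889545e+02  7.75040387e-02 -9.03101058e+01] 0.013888704838203793
pred tip [419.35885044 312.75100303] collar [430.84351066 293.80447342]
pred tip [204.62065127 209.692756  ] collar [194.02867777 201.3772624 ]
shift mm [-0.1 -0.   5.2] turn [-0.11  0.08 -0.31] dist 0.005227861736438011
```

View pics/c5.png

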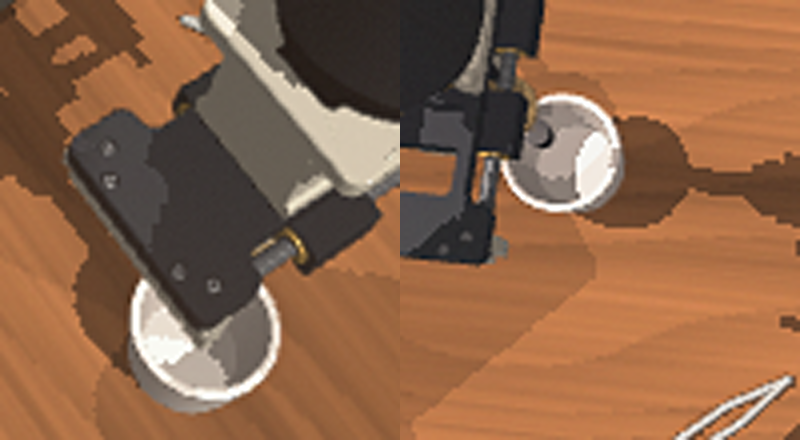

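The bristle tip shows at top px (205.7,209.2), against a predicted (204.6,209.7). The pot rim centre is within about 4 mm of the tip, well inside the 32 mm inner radius. Now I'll dip.

>>> {"name": "move_arm", "arguments": {"motion": [[[0, 0, 15], [0, 0, 0], 1], [[0, 0, 30], [0, 0, 0], 1], [[0, 0, 45], [0, 0, 0], 1], [[0, 0, 60], [0, 0, 0], 1], [[0, 0, 72], [0, 0, 0], 1], [[0, 0, 79], [0, 0, 0], 1], [[0, 0, 79], [0, 0, 0], 1], [[0, 0, 79], [0, 0, 0], 1], [[0, 0, 79], [0, 0, 0], 1], [[0, 0, 79], [0, 0, 0], 1]]}}

```text
clock: 7.8
tool_pos: [0.5353, 0.2664, 0.1558]
orientation: [-179.9, 0.1, -90.3]
force: [0.4, 1.0, 0.5]
opening: 0.0138
gripper_force: 30.0
```

>>> {"name": "move_arm", "arguments": {"motion": [[[0, 0, 0], [0, 0, 0], 1], [[0, 0, 0], [0, 0, 0], 1], [[0, 0, -15], [0, 0, 0], 1], [[0, 0, -30], [0, 0, 0], 1], [[0, 0, -45], [0, 0, 0], 1], [[0, 0, -60], [0, 0, 0], 1], [[0, 0, -75], [0, 0, 0], 1], [[0, 0, -90], [0, 0, 0], 1], [[0, 0, -100], [0, 0, 0], 1], [[0, 0, -100], [0, 0, 0], 1]]}}

```text
clock: 8.63
tool_pos: [0.5357, 0.2666, 0.2572]
orientation: [-179.8, 0.1, -90.3]
force: [0.4, -1.4, -0.8]
opening: 0.0135
gripper_force: 30.0
```

```bash
python3 - <<'E'
from h import *
go(.5555,-.027,.235);go(.5555,-.027,.19)
E
```

```text
shift mm [293.6 -21.1  21.6] turn [-0.19  0.14 -0.27] dist 0.29513647002571625
shift mm [293.7 -20.9  66.6] turn [-0.19  0.14 -0.27] dist 0.301876163182074
```

>>> {"name": "move_arm", "arguments": {"motion": [[[20, -1, 0], [0, 0, 0], 1], [[50, -4, 0], [0, 0, 0], 1], [[84, -6, 0], [0, 0, 0], 1], [[118, -8, 0], [0, 0, 0], 1], [[152, -11, 0], [0, 0, 0], 1], [[186, -13, 0], [0, 0, 0], 1], [[220, -16, 0], [0, 0, 0], 1], [[252, -18, 10], [0, 0, 0], 1], [[277, -20, 25], [0, 0, 0], 1], [[293, -21, 40], [0, 0, 0], 1]]}}

```text
clock: 9.47
tool_pos: [0.5539, -0.0294, 0.2136]
orientation: [-180.0, 0.0, -90.4]
force: [-0.1, 0.3, -0.9]
opening: 0.0139
gripper_force: 30.0
```

>>> {"name": "move_arm", "arguments": {"motion": [[[0, 0, 14], [0, 0, 0], 1], [[0, 0, 20], [0, 0, 0], 1], [[0, 0, 20], [0, 0, 0], 1], [[0, 0, 20], [0, 0, 0], 1], [[0, 0, 20], [0, 0, 0], 1]]}}

```text
clock: 9.88
tool_pos: [0.5548, -0.0265, 0.1953]
orientation: [-179.9, 0.0, -90.2]
force: [0.7, -0.3, -0.5]
opening: 0.0137
gripper_force: 30.0
```

```bash
python3 - <<'E'
from h import *
s=snap('scene','scene3');t=snap('top','top3')
o=ctrl.get_obs();print(o['tool_pos'],o['orientation'],o['opening'])
T=o['tool_pos'];tip=T-[0,0,.1385]
for f in(s,t): print('pred tip',proj(f,tip),'on blank',proj(f,[*T[:2],.031]))
A=cv2.resize(s['color'][165:265,280:380],None,fx=4,fy=4,interpolation=cv2.INTER_CUBIC);B=cv2.resize(t['color'][165:265,280:380],None,fx=4,fy=4,interpolation=cv2.INTER_CUBIC)
cv2.imwrite('pics/c6.png',np.hstack([A,B]))
go(.5555,-.027,.166)
E
```

```text
[ 0.55484555 -0.02639542  0.19545098] [-1.79912654e+02  1.94318025e-02 -9.02232622e+01] 0.013747887156800734
pred tip [325.54214148 215.12226057] on blank [325.42890709 220.91175524]
pred tip [328.27162304 216.80071131] on blank [328.04109804 218.52300176]
shift mm [ 0.6 -0.6 29.5] turn [-0.09  0.02 -0.22] dist 0.029464452409299267
```

View pics/c6.png

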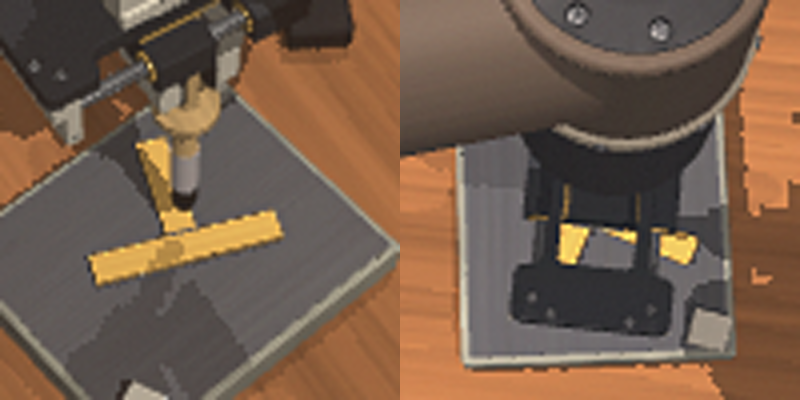

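The scene shows the tip at (326.3,216.3) directly above the seam at (325.3,222), within about 2 mm. Pressing gently.

>>> {"name": "move_arm", "arguments": {"motion": [[[0, 0, 8], [0, 0, 0], 1], [[0, 0, 16], [0, 0, 0], 1], [[0, 0, 21], [0, 0, 0], 1], [[0, 0, 25], [0, 0, 0], 1], [[0, 0, 28], [0, 0, 0], 1], [[0, 0, 31], [0, 0, 0], 1], [[0, 0, 31], [0, 0, 0], 1], [[0, 0, 31], [0, 0, 0], 1], [[0, 0, 31], [0, 0, 0], 1], [[0, 0, 31], [0, 0, 0], 1]]}}

```text
clock: 10.82
tool_pos: [0.5544, -0.0271, 0.1638]
orientation: [-180.0, 0.0, -90.3]
force: [-1.2, 1.2, 0.2]
opening: 0.0138
gripper_force: 30.0
```

>>> {"name": "move_arm", "arguments": {"motion": [[[0, 0, 0], [0, 0, 0], 1], [[0, 0, 0], [0, 0, 0], 1], [[0, 0, 0], [0, 0, 0], 1]]}}

```text
clock: 11.07
tool_pos: [0.5543, -0.0271, 0.1637]
orientation: [-180.0, 0.0, -90.3]
force: [-1.3, -0.7, 0.9]
opening: 0.0142
gripper_force: 30.0
```

```bash
python3 - <<'E'
from h import *
o=ctrl.get_obs();print(o['tool_pos'],o['force'])
s=snap('scene','scene4')
A=cv2.resize(s['color'][165:265,280:380],None,fx=5,fy=5,interpolation=cv2.INTER_CUBIC)
cv2.imwrite('pics/c7.png',A)
E
```

```text
[ 0.55434591 -0.02710161  0.16369778] [-1.31559824 -0.69781807  0.89291181]
```

View pics/c7.png

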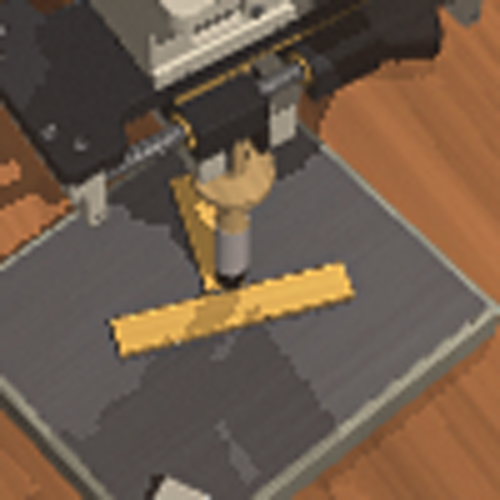

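The bristles are pressed short at scene (326,222), on the seam, with z force about 1.4 N above the free reading. Lift and return.

>>> {"name": "move_arm", "arguments": {"motion": [[[0, 0, -6], [0, 0, 0], 1], [[0, 0, -20], [0, 0, 0], 1], [[0, 0, -45], [0, 0, 0], 1], [[0, 0, -75], [0, 0, 0], 1], [[0, 0, -105], [0, 0, 0], 1], [[0, 0, -128], [0, 0, 0], 1], [[20, -1, -132], [0, 0, 0], 1], [[50, -3, -132], [0, 0, 0], 1], [[80, -4, -132], [0, 0, 0], 1], [[105, -5, -132], [0, 0, 0], 1]]}}

```text
clock: 11.95
tool_pos: [0.5589, -0.1334, 0.2963]
orientation: [-179.9, 0.0, -90.2]
force: [0.4, -0.5, -0.5]
opening: 0.0142
gripper_force: 30.0
```

>>> {"name": "move_arm", "arguments": {"motion": [[[25, -1, 0], [0, 0, 0], 1], [[50, -2, 0], [0, 0, 0], 1], [[75, -3, 0], [0, 0, 0], 1], [[95, -4, 0], [0, 0, 0], 1], [[107, -4, 0], [0, 0, 0], 1], [[112, -4, 0], [0, 0, 0], 1], [[112, -4, 0], [0, 0, 0], 1], [[112, -4, 0], [0, 0, 0], 1], [[112, -4, 0], [0, 0, 0], 1]]}}

```text
clock: 12.7
tool_pos: [0.5623, -0.2432, 0.2957]
orientation: [-180.0, 0.0, -90.2]
force: [-0.7, 0.4, -0.3]
opening: 0.0137
gripper_force: 30.0
```

```bash
python3 - <<'E'
from h import *
o=ctrl.get_obs();print(o['tool_pos'],o['orientation'])
go(.5632,-.2441,.2,-90.29)
E
```

```text
[ 0.56231893 -0.24324215  0.29571297] [-1.79986448e+02  1.00728787e-02 -9.02388598e+01]
shift mm [ 0.9 -0.9 95.7] turn [-0.01  0.01  0.05] dist 0.09572086733122602
```

>>> {"name": "move_arm", "arguments": {"motion": [[[1, -1, 10], [0, 0, 0], 1], [[1, -1, 20], [0, 0, 0], 1], [[1, -1, 30], [0, 0, 0], 1], [[1, -1, 40], [0, 0, 0], 1], [[1, -1, 50], [0, 0, 0], 1], [[1, -1, 58], [0, 0, 0], 1], [[1, -1, 66], [0, 0, 0], 1], [[1, -1, 66], [0, 0, 0], 1]]}}

```text
clock: 13.37
tool_pos: [0.5624, -0.2449, 0.2273]
orientation: [179.8, 0.0, -90.3]
force: [0.2, 0.0, -2.2]
opening: 0.0139
gripper_force: 30.0
```

>>> {"name": "move_arm", "arguments": {"motion": [[[0, 0, 10], [0, 0, 0], 1], [[0, 0, 20], [0, 0, 0], 1], [[0, 0, 30], [0, 0, 0], 1], [[0, 0, 40], [0, 0, 0], 1], [[0, 0, 50], [0, 0, 0], 1], [[0, 0, 58], [0, 0, 0], 1], [[0, 0, 63], [0, 0, 0], 1], [[0, 0, 66], [0, 0, 0], 1], [[0, 0, 66], [0, 0, 0], 1], [[0, 0, 66], [0, 0, 0], 1]]}}

```text
clock: 14.2
tool_pos: [0.5634, -0.2452, 0.1637]
orientation: [-180.0, -0.0, -90.3]
force: [-0.8, 0.4, -0.4]
opening: 0.014
gripper_force: 30.0
```

```bash
python3 - <<'E'
from h import *
o=ctrl.get_obs();print(o['force'])
go(.5632,-.2441,.1585,-90.29)
E
```

```text
[-0.76930542  0.354856   -0.4380697 ]
shift mm [-1.1  0.2  5.2] turn [-0.01 -0.01  0.01] dist 0.005340472034612438
```

Lower the last 5 mm, then release gradually.

>>> {"name": "move_arm", "arguments": {"motion": [[[-1, 0, 2], [0, 0, 0], 1], [[-1, 0, 4], [0, 0, 0], 1], [[-1, 0, 5], [0, 0, 0], 1], [[-1, 0, 5], [0, 0, 0], 1], [[-1, 0, 5], [0, 0, 0], 1]]}}

```text
clock: 14.62
tool_pos: [0.5633, -0.2441, 0.1586]
orientation: [-180.0, -0.0, -90.3]
force: [-0.6, -0.5, -0.6]
opening: 0.0137
gripper_force: 30.0
```

>>> {"name": "move_arm", "arguments": {"motion": [[[0, 0, 0], [0, 0, 0], 0.8], [[0, 0, 0], [0, 0, 0], 0.75], [[0, 0, 0], [0, 0, 0], 0.7], [[0, 0, 0], [0, 0, 0], 0.6], [[0, 0, 0], [0, 0, 0], 0.5], [[0, 0, 0], [0, 0, 0], 0.3], [[0, 0, 0], [0, 0, 0], 0.1], [[0, 0, 0], [0, 0, 0], 0], [[0, 0, 0], [0, 0, 0], 0], [[0, 0, 0], [0, 0, 0], 0]]}}

```text
clock: 15.45
tool_pos: [0.5632, -0.2441, 0.1585]
orientation: [180.0, 0.0, -90.3]
force: [1.1, 0.3, -0.4]
opening: 0.0671
gripper_force: 0.0
```

>>> {"name": "move_arm", "arguments": {"motion": [[[0, 0, 0], [0, 0, 0], 0], [[0, 0, -15], [0, 0, 0], 0], [[0, 0, -35], [0, 0, 0], 0], [[0, 0, -60], [0, 0, 0], 0], [[0, 0, -90], [0, 0, 0], 0], [[0, 0, -120], [0, 0, 0], 0], [[-35, 10, -130], [0, 0, 0], 0], [[-75, 30, -130], [0, 0, 0], 0], [[-115, 50, -130], [0, 0, 0], 0], [[-130, 60, -130], [0, 0, 0], 0]]}}

```text
clock: 16.28
tool_pos: [0.5024, -0.1117, 0.2889]
orientation: [-180.0, 0.1, -90.3]
force: [-0.3, -0.2, 0.7]
opening: 0.0877
gripper_force: 0.0
```

```bash
python3 - <<'E'
from h import *
s=snap('scene','scene5');t=snap('top','top5')
A=cv2.resize(s['color'][75:185,215:315],None,fx=4,fy=4,interpolation=cv2.INTER_CUBIC);B=cv2.resize(s['color'],(400,250))
B=cv2.copyMakeBorder(B,0,190,0,0,cv2.BORDER_CONSTANT)
cv2.imwrite('pics/c8.png',np.hstack([A,B]))
# tiny change check vs. start
d=cv2.absdiff(t['color'],load('top0')['color']).max(2); print('pot diff',(d[190:240,185:235]>40).sum(),'rest diff',(d[190:240,405:440]>40).sum())
E
```

```text
pot diff 1394 rest diff 1115
```

View pics/c8.png

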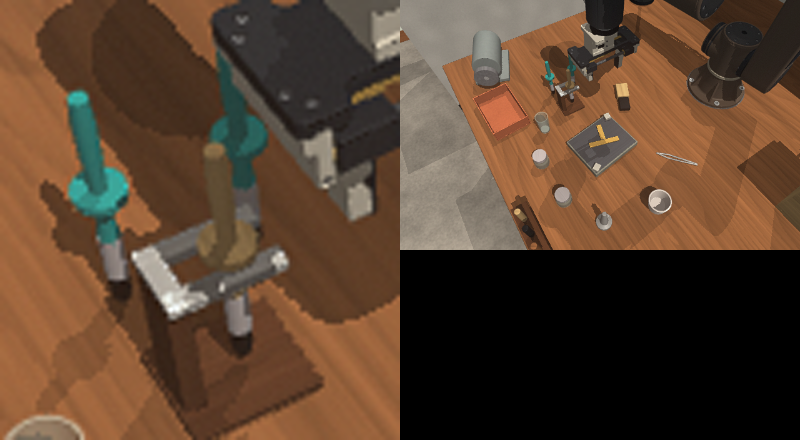

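The brush hangs exactly as at the start (handle top at crop (214,150), collar (227,243)), and the gripper is clear. The pot and blank look unmoved; the pixel differences are mostly the arm and its shadow.

>>> {"name": "move_arm", "arguments": {"motion": [[[0, 0, 0], [0, 0, 0], 0], [[0, 0, 0], [0, 0, 0], 0], [[0, 0, 0], [0, 0, 0], 0], [[0, 0, 0], [0, 0, 0], 0], [[0, 0, 0], [0, 0, 0], 0], [[0, 0, 0], [0, 0, 0], 0]]}}

```text
clock: 16.88
tool_pos: [0.504, -0.1144, 0.2882]
orientation: [180.0, -0.0, -90.3]
force: [0.4, -0.8, -0.6]
opening: 0.0877
gripper_force: 0.0
```

```bash
python3 -c "
from plant import ctrl
print(ctrl.close_job())"
```

```text
the job is handed in; nothing more can be done
None
```

I dipped the brush in the pot, pressed it on the seam for about half a second, hung it back in the fork and handed the job in at about 17 s. The hand-in gave no verdict, but the last camera check showed the brush hanging as at the start and the pot and blank apparently unmoved.

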